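Line up two cells against the stop of a V-rail

ROBOT

A 7-joint arm with a two-finger parallel gripper is mounted at the origin on a cart in front of the work surface, level with it; the furniture and walls round the work are solid. World frame = base frame: x ahead of the robot, y to its left, z up, the work surface at z = 0. Lengths are in m, angles in degrees, forces in N, time in s.
With the tool pointing down it reaches from about 0.4 to 0.85 m from the base axis. Payload 10.4 kg.
Tool frame: the origin (TCP) lies on the mounting face of the last link; the fingertips stand 173 mm ahead of it and the grasp point (between the pads) lies 155 mm ahead of it; z points along the fingers, y is the direction in which the jaws open and shut (so a half turn about z gives the same grasp; the last joint's range is limited). The gripper opens to 85 mm and grips with 20 to 120 N. Pads are 22 mm wide; open, the fingers measure 114 mm over their backs; the gripper's body (76 mm by 85 mm) begins 54 mm behind the grasp point. The pads swing forward as they close: fully open they stand 13 mm farther back than shut.
Start: joints at [-75.55, 19.034, -3.707, 83.658, 1.238, 77.344, -5.071], TCP at [0.17, 0.602, 0.405] pointing down, gripper open.
Joint ranges: [-148.97, 148.97], [-28.65, 121.19], [-84.17, 76.75], [9.2, 138.47], [-72.65, 252.65], [3.7, 117.97], [-149.18, 149.18]. Speed limits (degrees/s): [127.2, 127.2, 159.86, 159.86, 180, 180, 180].

INTERFACE

Orientations are given as a 3x3 rotation matrix whose columns are the frame's x, y, z axes.
In Python, from station import telemetry, imaging, ticket gives the robot as it stands.
- The arm moves only by the tool jog_arm, never from a script. Its argument "series" is a list of rows, each an object with "translation": the shift along the world's x, y, z in mm, a list of three; "twist": the turn about the world's z in rad. A call has 1 to 10 rows; each row is the pose to reach, as a shift and turn from the pose measured when the call began; what a row does not reach only later rows make up. A row lasts 1/10 s, in which the tool goes at most 50 mm and 8.59 degrees, less where a joint would pass 70% of its speed; a pose out of reach is approached as far as the arm can. A call with a gripper value outside its range is refused whole. "claw" is the finger opening in mm, from 0 to 85.4, set as the call begins (left out, the last holds). The fingers move at their own pace and stop on an object; the grip force is fixed at half the most. Time passes only in rows, so rows that repeat a pose let the fingers close. It gives the time, the measured TCP pose, the force and the opening at its end, in the units of the state.
- telemetry.get_obs(): the state, without advancing time (a new reading comes with each control period).
- imaging.camera(name): name is "scene" or "top"; returns a dict with "img" (384x512x3 uint8, red, green, blue), "fx", "fy", "cx", "cy" (pixels), "R" (3x3) and "t" (3): a world point X has camera coordinates R X + t. Camera axes: x right, y down, z forward; pixel columns grow to the right and rows downward; lengths in m; the calibration is good to about 2 mm. A picture is of the moment at which its call begins. There is no depth.
- ticket.job_done(): hands the job in, once; it reports no verdict.
The state is a dict: "clock": time; "q": joint angles; "joint_velocities": joint speeds; "tau": joint torques, N m; "position": TCP position; "eef_rot": TCP orientation; "wrist_force": force on the tool from outside, world axes, zero at the start; "wrist_torque": the same for the moment, N m; "opening": opening from 0.0 (shut) to 1.0 (fully open).
Only numpy, scipy, OpenCV 4.12 (cv2) and the standard library are available. Lean on these libraries where they do the work, as an engineer would, in place of code of your own. Each camera call takes 0.05 s, during which the arm holds its last target. There are 200 camera calls.

TASK

Two round cells have to be lined up for a length check. Take the cell from the small saddle, lay it in the groove of the V-rail behind the cell that is already there (either way round), and push the pair along the groove until they are end to end with the front one fully against the stop. Slide the first cell, never lift it out of the groove, push gently so that the stop does not shift, and leave the other things on the bench alone.

Things in the scene. Friction and masses are not known exactly. Their poses are not given: they have to be found in the camera images.
- rail: Aluminium V-rail fixed to the bench: bar 16 mm wide, x = -140 to +110 mm, upper edges 54 mm up, on a foot plate 260 x 52 x 10 mm. Origin on the bench under the groove line; x along the groove TOWARDS the stop, y across, z up. Open 90 degree groove; a cell in it has its centre line 60 mm above the bench at y = 0 and overhangs the bar sideways by 1 mm, so fingers can straddle the bar.
- stop_face (a point): Point on the flat face (towards the cells) of the steel stop block astride the rail, on the groove's centre line, 60 mm up; axes as the rail's. Block 18 mm long, 27 mm wide, top 80 mm up. Held only by a friction clamp: a push of about 8 N along the groove shifts it, and it does not spring back. Its face is 70 to 100 mm along the rail's x, differing from run to run.
- first_cell_mid (a point): Centre of the first round cell, which lies in the groove clear of the stop: diameter 18.4 mm, length 66 mm, about 50 g; its z axis runs along its length. Slides in the groove under about 1 N. Behind it (towards the rail's -x end) at least 90 mm of groove are free.
- second_cell_mid (a point): Centre of the second round cell, same size and weight as the first; its z axis runs along its length. It lies level on the saddle, its centre 48 mm above the bench, and overhangs the saddle's bar by 8 to 14 mm at each end.
- saddle: Small grey plastic saddle fixed to the bench, nearer the robot's right: a bar 16 mm wide, 44 mm long with the same V-groove on top (upper edges 42 mm above the bench), on a foot 56 x 46 mm, 8 mm thick. Origin on the bench under its middle, x along its groove.
- tin: Bystander: round grey plastic tin with lid, 46 mm across, 34 mm high; origin under its centre.
- spool: Bystander: solder spool standing on its flange, 64 x 80 mm, 37 mm high; origin under its centre.
- printed_corner: Bystander: small pale printed corner piece with a round boss, 28 x 28 mm, 27 mm high; origin under its centre.
Things that resemble listed ones, but are neither listed nor needed, are in the scene too. What is shaped like the part that bears second_cell_mid but green or pink is not meant. What is shaped like the part that bears first_cell_mid but brown or yellow is not meant.

How it is judged (in metres and radians):
On the way:
1. the second cell lies in the groove behind the first (y of second_cell_mid in the frame of rail between -0.004 and 0.004 m and z of second_cell_mid in the frame of rail between 0.056 and 0.064 m and angle between the z axis of second_cell_mid and the x axis of rail, either way round below 0.08 rad and x of second_cell_mid in the frame of rail below 0.02 m), for 0.2 s.
At the end, for the whole second after the job is handed in: Both cells lie in the V-groove at rest: the front one touches the stop (gap under 2.5 mm), the second touches the first (gap under 2.5 mm), both within 4 mm of the groove's seat and 4.5 degrees of its line, and the stop is within 4 mm of where it was (x of first_cell_mid in the frame of stop_face between -0.0355 and -0.0305 m and y of first_cell_mid in the frame of rail between -0.004 and 0.004 m and z of first_cell_mid in the frame of rail between 0.056 and 0.064 m and distance between first_cell_mid and second_cell_mid below 0.0685 m and y of second_cell_mid in the frame of rail between -0.004 and 0.004 m and z of second_cell_mid in the frame of rail between 0.056 and 0.064 m and angle between the z axis of each of first_cell_mid, second_cell_mid and the x axis of rail, either way round below 0.08 rad and linear speed of each of first_cell, second_cell below 0.01 m/s and distance of stop_face from where it was at the start of the episode below 0.004 m).
It fails at once if the stop is shifted by 4 mm or more (distance of stop_face from where it was at the start of the episode above 0.004 m).
It fails at once if the first cell is lifted more than 15 mm, or leaves the groove (z of first_cell_mid in the frame of rail above 0.075 m or z of first_cell_mid in the frame of rail below 0.045 m).
It fails at once if a bystander is moved more than 20 mm (distance of any of tin, spool, printed_corner from where it was at the start of the episode above 0.02 m).
It also fails if it takes over 45 s, if anything falls off the work surface, if the arm or the gripper's body presses on something with over 40 N, if the wrist force passes 120 N, or if a joint passes its speed limit or range.

## Working session

There is one attempt and no reset: what is moved stays moved. The work goes in short steps, Python scripts to look and compute and a tool call to move; the robot and the scene stay as the last step left them, time stands still between calls to the robot, and variables do not carry over. Pictures are saved under pics/ and viewed, about 8 in all and at most 12, crops included, and the job is handed in when it is done.

Besides the shell and the picture viewer there is one more tool, called after ">>>" as name([rows], argument=value, ...), one row to a line, values as JSON. jog_arm: Moves the arm, as the interface text tells. Its arguments: {"type":"object","properties":{"series":{"type":"array"},"claw":{"type":"number"}},"required":["series"]}

```bash
mkdir -p pics
cat > h.py <<'E'
import numpy as np,cv2
from station import telemetry, imaging, ticket
def grab(n,f=None):
    c=imaging.camera(n)
    if f: cv2.imwrite('pics/'+f,cv2.cvtColor(c['img'],cv2.COLOR_RGB2BGR))
    c['R']=np.array(c['R']);c['t']=np.array(c['t']);return c
def ray(c,u,v,z):
    d=c['R'].T@np.array([(u-c['cx'])/c['fx'],(v-c['cy'])/c['fy'],1]);o=-c['R'].T@c['t']
    return o+d*(z-o[2])/d[2]
def proj(c,X):
    p=c['R']@np.array(X)+c['t'];return np.array([c['fx']*p[0]/p[2]+c['cx'],c['fy']*p[1]/p[2]+c['cy']])
E
python3 - <<'E'
from h import *
for n in('scene','top'):
    c=grab(n,n+'0.png');np.savez('pics/'+n+'0.npz',**c);print(n,c['fx'],c['cx'],c['cy'],-c['R'].T@c['t'],c['R'].round(3).tolist())
o=telemetry.get_obs();print(o['clock'],o['position'],np.round(o['eef_rot'],3).tolist(),o['wrist_force'],o['opening'])
E
```

```text
scene 356.1424939226607 254.30693167681977 193.753400630923 [-0.19280593 -0.4855384   0.48997036] [[0.502, -0.865, 0.002], [-0.383, -0.224, -0.896], [0.776, 0.449, -0.443]]
top 466.384638883072 259.3670537594154 187.2315937090996 [ 0.35523539 -0.03286638  1.25176675] [[-0.011, -1.0, -0.002], [-0.981, 0.012, -0.196], [0.196, -0.0, -0.981]]
0.1 [0.16954453 0.60145006 0.40400307] [[-0.962, 0.271, -0.0], [0.271, 0.962, -0.001], [-0.0, -0.001, -1.0]] [-0.61597301  0.85595717  0.1878994 ] 0.9978045635030236
```

View pics/scene0.png

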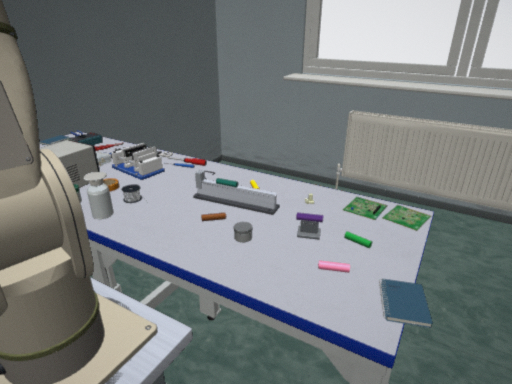

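View pics/top0.png

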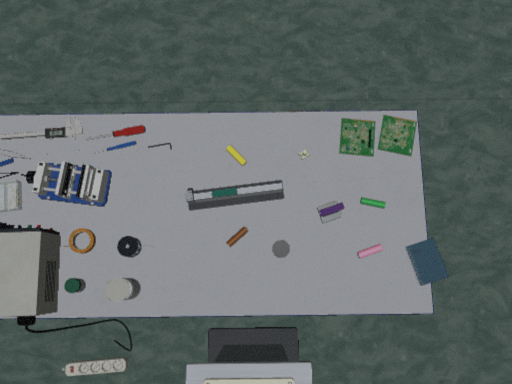

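The top view shows the rail from (188,197) to (284,192), with the stop at its left end (190,195) and the teal first cell at (225,191). Cell look-alikes are purple on the saddle (331,210), green (372,202), pink (370,251), brown (237,236) and yellow (236,155). By the description, the second cell is the purple one on the grey saddle. I'll check that in a crop.

Run:
```python
from h import *
t=cv2.imread('pics/top0.png')[165:235,175:355];s=cv2.imread('pics/scene0.png')[155:255,185:345]
a=cv2.resize(t,(780,303),interpolation=cv2.INTER_CUBIC);b=cv2.resize(s,(464,290),interpolation=cv2.INTER_CUBIC)
b=cv2.copyMakeBorder(b,0,0,0,316,cv2.BORDER_CONSTANT);cv2.imwrite('pics/crop1.png',np.vstack([a,b]))
for n,hs in(('top',None),('scene',None)):
    c=dict(np.load(f'pics/{n}0.npz'));H=cv2.cvtColor(c['img'],cv2.COLOR_RGB2HSV)
    for nm,lo,hi in(('purple',(125,80,30),(150,255,255)),('teal',(70,90,30),(95,255,255))):
        m=cv2.inRange(H,lo,hi);k,l,st,ce=cv2.connectedComponentsWithStats(m)
        for i in range(1,k):
            if st[i,4]<40: continue
            r=cv2.minAreaRect(np.argwhere(l==i)[:,::-1].astype(np.float32))
            z=.048 if nm=='purple' else .06
            bp=cv2.boxPoints(r);mids=[(bp[j]+bp[(j+1)%4])/2 for j in range(4)]
            j=0 if np.linalg.norm(mids[0]-mids[2])>np.linalg.norm(mids[1]-mids[3]) else 1
            P=[ray(c,*mids[j],z),ray(c,*mids[j+2],z)]
            print(n,nm,ce[i].round(1),st[i,4],ray(c,*ce[i],z).round(4),'ends',np.round(P,4)[:,:2].tolist(),np.linalg.norm(P[0]-P[1]).round(4))
```

```text
top purple [331.3 209.2] 151 [ 0.5351 -0.2198  0.048 ] ends [[0.5448, -0.2501], [0.5258, -0.1907]] 0.0624
top teal [223.9 192. ] 160 [0.5818 0.0594 0.06  ] ends [[0.5854, 0.0282], [0.5782, 0.0906]] 0.0628
top teal [ 72.  285.1] 162 [0.3491 0.4388 0.06  ] ends [[0.3491, 0.4214], [0.3495, 0.4565]] 0.0351
scene purple [309.4 217. ] 158 [ 0.537  -0.2206  0.048 ] ends [[0.5273, -0.1909], [0.5459, -0.2501]] 0.0621
scene teal [ 91.9 140. ] 73 [0.6484 0.735  0.06  ] ends [[0.6758, 0.7197], [0.5971, 0.7396]] 0.0812
scene teal [226.4 182.2] 97 [0.584  0.0581 0.06  ] ends [[0.5813, 0.0933], [0.5875, 0.0265]] 0.0671
```

View pics/crop1.png

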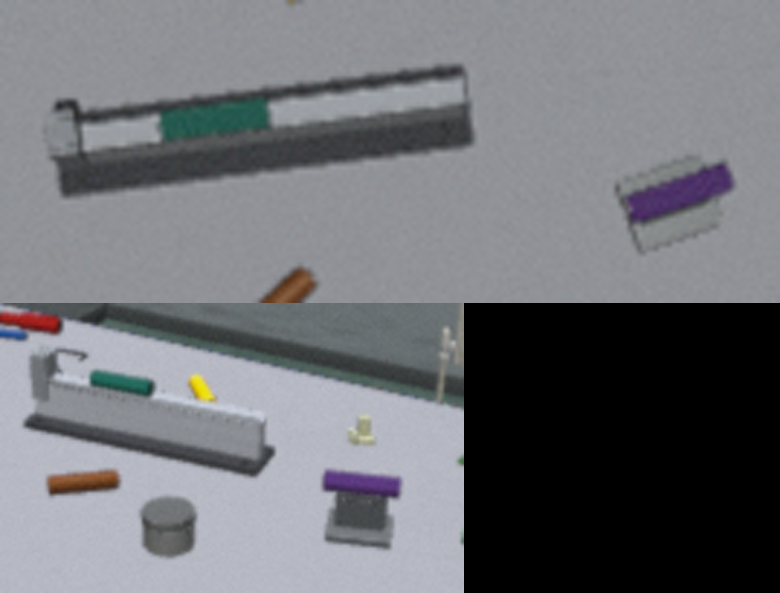

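The crop confirms it: purple on the grey saddle, teal in the rail groove. Next is the rail line and the stop face.

Run:
```python
from h import *
c=dict(np.load('pics/top0.npz'));G=cv2.cvtColor(c['img'],cv2.COLOR_RGB2GRAY).astype(float)
# foot near edge (dark->bench) at z=.01 ; bar near edge (light->dark foot) at z=.054, subpixel steepest gradient per column
E1=[];E2=[];E3=[]
for u in range(196,280):
    v0=209.5-(u-189.5)*11.5/94.2
    col=G[:,u];g=np.gradient(col)
    def sub(lo,hi,s):
        w=np.clip(s*g[lo:hi],0,None);w=np.where(w>.5*w.max(),w,0);return (w*np.arange(lo,hi)).sum()/w.sum()
    E1.append(ray(c,u,sub(int(v0)-3,int(v0)+5,1),.01)[:2])
    if u>240:
        E2.append(ray(c,u,sub(int(v0)-14,int(v0)-5,-1),.054)[:2]); E3.append(ray(c,u,sub(int(v0)-22,int(v0)-13,1),.054)[:2])
L={}
for n,E,off in(('foot',E1,.026),('barnear',E2,.008),('barfar',E3,-.008)):
    vx,vy,x,y=cv2.fitLine(np.array(E,np.float32),cv2.DIST_HUBER,0,.001,.001).ravel()
    if vy<0:vx,vy=-vx,-vy
    a=np.degrees(np.arctan2(vy,vx));r=[abs((p[0]-x)*vy-(p[1]-y)*vx) for p in E]
    # offset to groove line towards +x: normal (vy,-vx)
    px,py=x+off*vy,y-off*vx
    print(n,a.round(2),'resid mm',np.median(r)*1e3,'groove x at y=.06:',px+(0.06-py)*vx/vy,'at -.05',px+(-.05-py)*vx/vy)
def prof(v0,us,z):
    print([(u,int(G[int(round(v0-(u-us[0])*.12)),u])) for u in us])
prof(194,range(182,204),.08)
prof(187,range(276,290),.054); prof(199,range(278,292),.01)
for u,v,z in((193.5,195,.08),(282.4,186.5,.054),(284,198,.01),(189.5,209.5,.01)):print(u,v,ray(c,u,v,z))
s=dict(np.load('pics/scene0.npz'))
```

```text
foot 96.57 resid mm 0.3579102696994127 groove x at y=.06: 0.5801828 at -.05 0.5928442
barnear 96.69 resid mm 0.4001090717571705 groove x at y=.06: 0.58118385 at -.05 0.59408385
barfar 96.64 resid mm 0.23946948048172556 groove x at y=.06: 0.581605 at -.05 0.5944172
[(182, 143), (183, 147), (184, 143), (185, 131), (186, 136), (187, 137), (188, 136), (189, 133), (190, 135), (191, 127), (192, 82), (193, 78), (194, 114), (195, 64), (196, 52), (197, 56), (198, 71), (199, 75), (200, 93), (201, 100), (202, 112), (203, 66)]
[(276, 157), (277, 162), (278, 158), (279, 157), (280, 157), (281, 152), (282, 110), (283, 144), (284, 146), (285, 147), (286, 146), (287, 146), (288, 145), (289, 146)]
[(278, 104), (279, 111), (280, 113), (281, 117), (282, 135), (283, 105), (284, 133), (285, 147), (286, 149), (287, 146), (288, 146), (289, 144), (290, 147), (291, 144)]
193.5 195 [0.57111937 0.13558777 0.08      ]
282.4 186.5 [ 0.59580491 -0.09323705  0.054     ]
284 198 [ 0.5728954  -0.09911113  0.01      ]
189.5 209.5 [0.54448206 0.15576831 0.01      ]
```

Measured (world, m):
- **Second cell:** (0.536, -0.2205), axis 107.6°.
- **Rail:** axis 96.6°, groove x = 0.5815 - 0.116(y - 0.06), with the rail's x = -140 end at y ≈ -0.093.
- **First cell:** rail x ≈ 14 mm.
- **Stop face:** rail x ≈ 94 mm, which fits the given 70 to 100 mm.

Now moving to the pick.

>>> jog_arm([
  {"translation": [40,-40,0],"twist": -0.1},
  {"translation": [80,-80,0],"twist": -0.2},
  {"translation": [120,-115,0],"twist": -0.3},
  {"translation": [160,-150,0],"twist": -0.4},
  {"translation": [200,-190,0],"twist": -0.5},
  {"translation": [235,-230,0],"twist": -0.6},
  {"translation": [270,-270,0],"twist": -0.7},
  {"translation": [300,-310,0],"twist": -0.8},
  {"translation": [320,-355,0],"twist": -0.9},
  {"translation": [330,-400,0],"twist": -0.99},
], claw=85)

```text
clock: 1.1
position: [0.4919, 0.2242, 0.4036]
eef_rot: [[-0.297, 0.955, -0.001], [0.955, 0.297, -0.001], [-0.0, -0.002, -1.0]]
wrist_force: [1.3, 0.2, -0.6]
opening: 1.001
```

Run:
```python
from h import *
o=telemetry.get_obs();R=np.array(o['eef_rot']);p=np.array(o['position'])
print(o['clock'],p,np.degrees(np.arctan2(R[1,1],R[0,1])),R[:,2],o['wrist_force'])
print((np.array([.536,-.2205,.29])-p)*1e3, np.radians(17.6)-np.arctan2(R[1,1],R[0,1]))
```

```text
1.1 [0.49192702 0.22417876 0.40359715] 17.289864126711983 [-1.32223534e-03 -9.15479502e-04 -9.99998707e-01] [ 1.28095381  0.20726852 -0.56926442]
[  44.07297696 -444.67876388 -113.59715142] 0.005412892117423906
```

>>> jog_arm([
  {"translation": [5,-45,0],"twist": 0},
  {"translation": [10,-90,0],"twist": 0},
  {"translation": [15,-135,0],"twist": 0},
  {"translation": [20,-180,0],"twist": 0},
  {"translation": [25,-225,-10],"twist": 0},
  {"translation": [30,-270,-20],"twist": 0},
  {"translation": [35,-315,-40],"twist": 0},
  {"translation": [40,-360,-60],"twist": 0},
  {"translation": [42,-402,-80],"twist": 0.005},
  {"translation": [44,-444.5,-100],"twist": 0.005},
])

```text
clock: 2.1
position: [0.5357, -0.2218, 0.3026]
eef_rot: [[-0.303, 0.953, -0.001], [0.953, 0.303, -0.001], [-0.0, -0.002, -1.0]]
wrist_force: [1.1, 1.0, -0.7]
opening: 0.995
```

>>> jog_arm([
  {"translation": [0,0,0],"twist": 0},
  {"translation": [0,0,0],"twist": 0},
  {"translation": [0,0,0],"twist": 0},
])

```text
clock: 2.4
position: [0.5361, -0.2207, 0.3028]
eef_rot: [[-0.304, 0.953, -0.001], [0.953, 0.304, -0.0], [0.0, -0.001, -1.0]]
wrist_force: [-0.2, 0.6, -0.1]
opening: 0.992
```

Run:
```python
from h import *
o=telemetry.get_obs();R=np.array(o['eef_rot']);p=np.array(o['position'])
print(o['clock'],p,R[:,2],o['wrist_force'])
print((np.array([.536,-.2205,.203])-p)*1e3, np.radians(17.6)-np.arctan2(R[1,1],R[0,1]))
```

```text
2.4 [ 0.53612651 -0.22069933  0.3027614 ] [-1.27647606e-03 -1.99564477e-04 -9.99999165e-01] [-0.1643169   0.62856233 -0.08343782]
[ -0.12650632   0.19933228 -99.76140107] -0.0015597840783970751
```

>>> jog_arm([
  {"translation": [0,0,-20],"twist": 0},
  {"translation": [0,0,-40],"twist": 0},
  {"translation": [0,0,-60],"twist": 0},
  {"translation": [0,0,-80],"twist": 0},
  {"translation": [0,0,-92],"twist": 0},
  {"translation": [0,0,-100],"twist": 0},
  {"translation": [0,0,-100],"twist": 0},
])

```text
clock: 3.1
position: [0.5362, -0.22, 0.2024]
eef_rot: [[-0.305, 0.952, -0.002], [0.952, 0.305, 0.0], [0.001, -0.002, -1.0]]
wrist_force: [0.4, -0.1, -0.7]
opening: 0.996
```

>>> jog_arm([
  {"translation": [0,0,0],"twist": 0},
  {"translation": [0,0,0],"twist": 0},
  {"translation": [0,0,0],"twist": 0},
], claw=28)

```text
clock: 3.4
position: [0.5365, -0.22, 0.2031]
eef_rot: [[-0.305, 0.952, -0.001], [0.952, 0.305, 0.0], [0.0, -0.001, -1.0]]
wrist_force: [-0.4, 0.4, 0.0]
opening: 0.508
```

Run:
```python
from h import *
a=grab('scene')['img'][150:280,230:390];b=grab('top')['img'][165:255,280:390]
im=np.hstack([cv2.resize(a,(443,360),interpolation=3),cv2.resize(b,(357,292),interpolation=3).copy() if 0 else cv2.resize(b,(357,360),interpolation=3)])
cv2.imwrite('pics/pick.png',im[:,:,::-1])
```

```text
(no output)
```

View pics/pick.png

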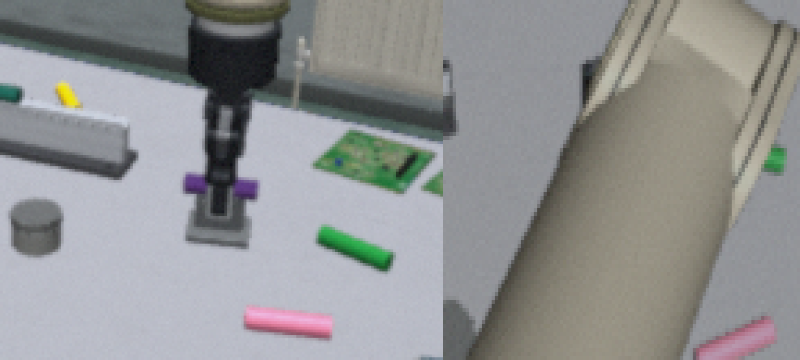

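The scene crop shows the fingers straddling the purple cell at its middle (crop ~(220,187)). Closing now.

>>> jog_arm([
  {"translation": [0,0,0],"twist": 0},
  {"translation": [0,0,0],"twist": 0},
  {"translation": [0,0,0],"twist": 0},
  {"translation": [0,0,0],"twist": 0},
  {"translation": [0,0,0],"twist": 0},
  {"translation": [0,0,0],"twist": 0},
], claw=10)

```text
clock: 4.1
position: [0.5365, -0.2201, 0.2031]
eef_rot: [[-0.305, 0.952, -0.001], [0.952, 0.305, 0.0], [0.0, -0.001, -1.0]]
wrist_force: [-0.1, 1.6, 5.0]
opening: 0.193
```

>>> jog_arm([
  {"translation": [0,0,10],"twist": 0},
  {"translation": [0,0,30],"twist": 0},
  {"translation": [0,0,55],"twist": 0},
  {"translation": [0,0,75],"twist": 0},
  {"translation": [8,30,80],"twist": -0.03},
  {"translation": [19,70,80],"twist": -0.07},
  {"translation": [30,110,80],"twist": -0.11},
  {"translation": [40,150,70],"twist": -0.15},
  {"translation": [50,185,55],"twist": -0.18},
  {"translation": [54,200,42],"twist": -0.195},
])

```text
clock: 5.1
position: [0.5911, -0.0156, 0.2447]
eef_rot: [[-0.118, 0.993, -0.001], [0.993, 0.118, 0.002], [0.002, -0.0, -1.0]]
wrist_force: [-0.6, -0.2, -0.2]
opening: 0.199
```

>>> jog_arm([
  {"translation": [0,0,0],"twist": 0},
  {"translation": [0,0,0],"twist": 0},
  {"translation": [0,0,0],"twist": 0},
])

```text
clock: 5.4
position: [0.5911, -0.0174, 0.2457]
eef_rot: [[-0.116, 0.993, 0.0], [0.993, 0.116, 0.001], [0.001, 0.0, -1.0]]
wrist_force: [-0.0, -1.2, -1.9]
opening: 0.192
```

Run:
```python
from h import *
o=telemetry.get_obs();R=np.array(o['eef_rot']);p=np.array(o['position'])
print(o['clock'],p,o['wrist_force'],o['opening'])
print((np.array([.5907,-.0197,.215])-p)*1e3, np.radians(6.6)-np.arctan2(R[1,1],R[0,1]))
c=grab('scene');H=cv2.cvtColor(c['img'],cv2.COLOR_RGB2HSV)
m=cv2.inRange(H,(125,80,30),(150,255,255));ys,xs=np.nonzero(m);z=p[2]-.155
for i in(xs.argmin(),xs.argmax()):print(ray(c,xs[i],ys[i],z))
a=c['img'][110:240,170:330];cv2.imwrite('pics/hover.png',cv2.resize(a,(640,520),interpolation=3)[:,:,::-1])
```

```text
5.4 [ 0.59106828 -0.01739805  0.24573254] [-0.02917508 -1.21481703 -1.85778503] 0.19160942375889572
[ -0.3682843   -2.30195307 -30.73253922] -0.0014095505282532977
[0.58710477 0.01603524 0.09073254]
[ 0.60625671 -0.04451867  0.09073254]
```

View pics/hover.png

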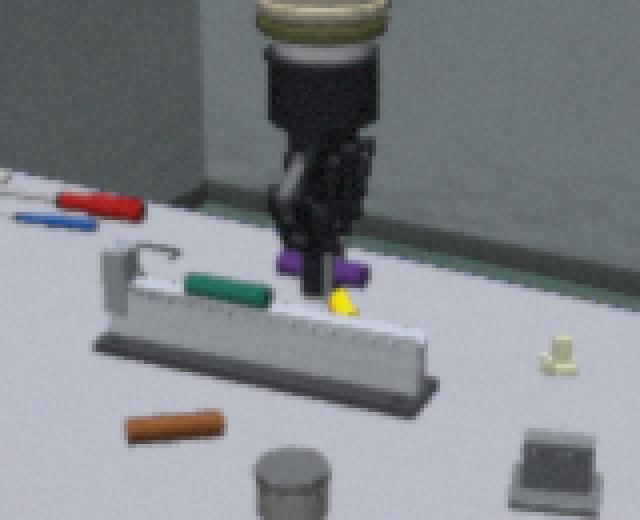

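Run:
```python
from h import *
o=telemetry.get_obs();p=np.array(o['position'])
def axis(c,lo,hi,z,roi):
    H=cv2.cvtColor(c['img'],cv2.COLOR_RGB2HSV);m=cv2.inRange(H,lo,hi);k=np.zeros_like(m);k[roi]=1;m=m*k
    # per-column mid of silhouette, cast on plane z
    P=[]
    for u in np.unique(np.nonzero(m)[1]):
        v=np.nonzero(m[:,u])[0]
        if len(v)>=5: P.append(ray(c,u,(v.min()+v.max())/2,z)[:2])
    vx,vy,x,y=cv2.fitLine(np.array(P,np.float32),cv2.DIST_HUBER,0,.001,.001).ravel()
    return lambda yy:(x+(yy-y)*vx/vy, np.degrees(np.arctan2(vy,vx))%180,len(P))
r=np.s_[140:240,180:330]
for i in range(2):
    c=grab('scene');f=axis(c,(125,80,30),(150,255,255),p[2]-.155,r);g=axis(c,(70,90,30),(95,255,255),.06,r)
    print('held',f(p[1]),'tool x',p[0],'err',f(p[1])[0]-p[0],' first at .0594',g(.0594),'groove(top)',.5815,'err',g(.0594)[0]-.5815)
```

```text
held (np.float64(0.5951198565083033), np.float32(93.5281), 13) tool x 0.5910782943431276 err 0.004041562165175705  first at .0594 (np.float32(0.58352506), np.float32(96.2092), 15) groove(top) 0.5815 err 0.0020250678
held (np.float64(0.5947467008981129), np.float32(93.26785), 13) tool x 0.5910782943431276 err 0.0036684065549852374  first at .0594 (np.float32(0.5838451), np.float32(94.17787), 14) groove(top) 0.5815 err 0.0023450851
```

>>> jog_arm([
  {"translation": [-0.5,-3,-5],"twist": 0},
  {"translation": [-0.5,-4.5,-10],"twist": 0},
  {"translation": [-0.5,-4.5,-15],"twist": 0},
  {"translation": [-0.5,-4.5,-15],"twist": 0},
])

```text
clock: 5.95
position: [0.5902, -0.0217, 0.2295]
eef_rot: [[-0.116, 0.993, -0.001], [0.993, 0.116, 0.001], [0.002, -0.001, -1.0]]
wrist_force: [-0.0, 0.1, 0.5]
opening: 0.192
```

>>> jog_arm([
  {"translation": [0,0,-2],"twist": 0},
  {"translation": [0,0,-4],"twist": 0},
  {"translation": [0,0,-6],"twist": 0},
  {"translation": [0,0,-6],"twist": 0},
])

```text
clock: 6.35
position: [0.5906, -0.0215, 0.2236]
eef_rot: [[-0.116, 0.993, 0.0], [0.993, 0.116, 0.001], [0.001, 0.0, -1.0]]
wrist_force: [5.5, 0.7, -2.8]
opening: 0.194
```

>>> jog_arm([
  {"translation": [0.5,0,0],"twist": 0},
  {"translation": [1,0,0],"twist": 0},
  {"translation": [1,0,0],"twist": 0},
])

```text
clock: 6.65
position: [0.5913, -0.0215, 0.2233]
eef_rot: [[-0.116, 0.993, -0.001], [0.993, 0.116, 0.001], [0.001, -0.001, -1.0]]
wrist_force: [0.5, 0.3, -0.3]
opening: 0.191
```

Lateral force is gone, so the top view's groove line was right. Lowering on.

>>> jog_arm([
  {"translation": [0,0,-2],"twist": 0},
  {"translation": [0,0,-4],"twist": 0},
  {"translation": [0,0,-5],"twist": 0},
  {"translation": [0,0,-5],"twist": 0},
])

```text
clock: 7.05
position: [0.5912, -0.0215, 0.218]
eef_rot: [[-0.116, 0.993, -0.001], [0.993, 0.116, 0.001], [0.001, -0.001, -1.0]]
wrist_force: [0.6, -0.3, -0.6]
opening: 0.192
```

>>> jog_arm([
  {"translation": [0,0,-1],"twist": 0},
  {"translation": [0,0,-2],"twist": 0},
  {"translation": [0,0,-2],"twist": 0},
])

```text
clock: 7.35
position: [0.5912, -0.0215, 0.2159]
eef_rot: [[-0.116, 0.993, -0.001], [0.993, 0.116, 0.001], [0.001, -0.001, -1.0]]
wrist_force: [0.4, -0.6, -0.8]
opening: 0.194
```

>>> jog_arm([
  {"translation": [0,0,-1],"twist": 0},
  {"translation": [0,0,-1],"twist": 0},
])

```text
clock: 7.55
position: [0.5915, -0.0215, 0.2152]
eef_rot: [[-0.116, 0.993, -0.0], [0.993, 0.116, 0.001], [0.001, -0.0, -1.0]]
wrist_force: [1.2, -0.9, -0.2]
opening: 0.194
```

>>> jog_arm([
  {"translation": [0,0,0],"twist": 0},
  {"translation": [0,0,0],"twist": 0},
  {"translation": [0,0,0],"twist": 0},
], claw=30)

```text
clock: 7.85
position: [0.5914, -0.0215, 0.2151]
eef_rot: [[-0.116, 0.993, -0.001], [0.993, 0.116, 0.001], [0.001, -0.001, -1.0]]
wrist_force: [0.6, -0.6, 0.8]
opening: 0.348
```

Run:
```python
from h import *
a=grab('scene')['img'][120:240,180:320];cv2.imwrite('pics/rel.png',cv2.resize(a,(700,600),interpolation=3)[:,:,::-1])
```

```text
(no output)
```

View pics/rel.png

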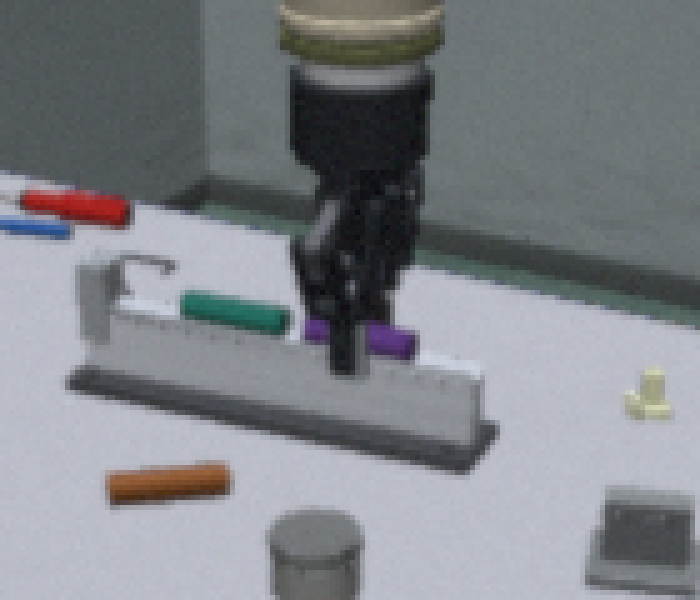

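The picture shows the purple cell lying in the groove (crop x 305–415) behind the teal one (180–290), with a small gap and the stop in place. Next I'll rise, go behind, close and lower.

>>> jog_arm([
  {"translation": [0,0,15],"twist": 0},
  {"translation": [0,0,35],"twist": 0},
  {"translation": [0,0,50],"twist": 0},
  {"translation": [2,-15,50],"twist": 0},
  {"translation": [4,-35,50],"twist": 0},
  {"translation": [6,-50,50],"twist": 0},
  {"translation": [7,-62,50],"twist": 0},
  {"translation": [7,-62,50],"twist": 0},
])

```text
clock: 8.7
position: [0.5982, -0.086, 0.265]
eef_rot: [[-0.113, 0.994, -0.001], [0.994, 0.113, 0.0], [0.0, -0.001, -1.0]]
wrist_force: [-0.9, -0.1, -1.5]
opening: 0.354
```

>>> jog_arm([
  {"translation": [0,0,0],"twist": 0},
  {"translation": [0,0,0],"twist": 0},
  {"translation": [0,0,0],"twist": 0},
  {"translation": [0,0,-12],"twist": 0},
  {"translation": [0,0,-24],"twist": 0},
  {"translation": [0,0,-34],"twist": 0},
  {"translation": [0,0,-34],"twist": 0},
], claw=0)

```text
clock: 9.4
position: [0.5975, -0.0857, 0.2288]
eef_rot: [[-0.113, 0.994, -0.004], [0.994, 0.113, 0.0], [0.001, -0.004, -1.0]]
wrist_force: [-0.6, -0.5, 0.6]
opening: -0.004
```

Run:
```python
from h import *
c=grab('scene');np.savez('pics/s1.npz',**c);a=c['img'][120:240,180:320];cv2.imwrite('pics/behind.png',cv2.resize(a,(700,600),interpolation=3)[:,:,::-1])
print(telemetry.get_obs()['opening'])
for n in('scene','top'):
    c=grab(n);H=cv2.cvtColor(c['img'],cv2.COLOR_RGB2HSV)
    for nm,lo,hi in(('purple',(125,80,30),(150,255,255)),('teal',(70,90,30),(95,255,255))):
        m=cv2.inRange(H,lo,hi);m[:,:180]=0;ys,xs=np.nonzero(m)
        if len(xs)>20:
            P=ray(c,xs.mean(),ys.mean(),.06);print(n,nm,P.round(4),len(xs),'lat mm',1e3*(P[0]-(.5815-(P[1]-.06)*.1157)),'y range',ray(c,xs.min(),ys[xs==xs.min()].mean(),.06)[1],ray(c,xs.max(),ys[xs==xs.max()].mean(),.06)[1])
```

```text
-0.0020855004260986088
scene purple [ 0.593  -0.0219  0.06  ] 107 lat mm 2.0278598297958084 y range 0.009238848790681597 -0.05217345849528471
scene teal [ 0.5881 -0.0356  0.06  ] 121 lat mm -4.418998930415197 y range 0.09116779507384615 -0.36471288534358226
top teal [ 0.6075 -0.0147  0.06  ] 198 lat mm 17.338937469284275 y range 0.09044777673118634 -0.43525936600160087
```

View pics/behind.png

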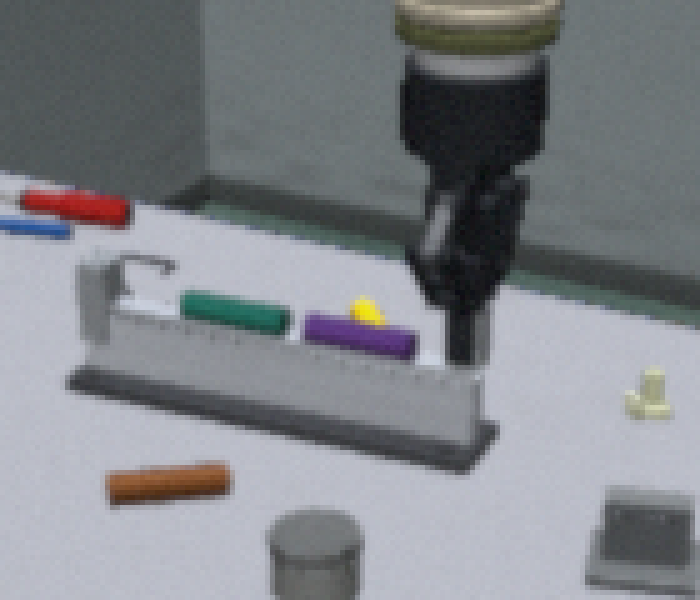

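Both cells are seated, with the fingers behind. The push totals about 75 mm; 50 mm of it first.

>>> jog_arm([
  {"translation": [-0.6,5,0],"twist": 0},
  {"translation": [-1.2,10,0],"twist": 0},
  {"translation": [-1.7,15,0],"twist": 0},
  {"translation": [-2.3,20,0],"twist": 0},
  {"translation": [-2.9,25,0],"twist": 0},
  {"translation": [-3.5,30,0],"twist": 0},
  {"translation": [-4.1,35,0],"twist": 0},
  {"translation": [-4.6,40,0],"twist": 0},
  {"translation": [-5.2,45,0],"twist": 0},
  {"translation": [-5.8,50,0],"twist": 0},
])

```text
clock: 10.55
position: [0.5924, -0.0359, 0.231]
eef_rot: [[-0.112, 0.994, -0.001], [0.994, 0.112, -0.0], [0.0, -0.001, -1.0]]
wrist_force: [0.2, 0.0, 1.1]
opening: 0.003
```

```bash
cat > chk.py <<'E'
from h import *
import sys
o=telemetry.get_obs();print(o['clock'],np.round(o['position'],4),np.round(o['wrist_force'],1))
c=grab('scene');H=cv2.cvtColor(c['img'],cv2.COLOR_RGB2HSV)
for nm,lo,hi in(('purple',(125,80,30),(150,255,255)),('teal',(70,90,30),(95,255,255))):
    m=cv2.inRange(H,lo,hi);k,l,st,ce=cv2.connectedComponentsWithStats(m)
    i=max((i for i in range(1,k) if ce[i][0]>185 and ce[i][0]<300 and ce[i][1]<215),key=lambda i:st[i,4])
    ys,xs=np.nonzero(l==i);P=[ray(c,x,ys[xs==x].mean(),.06) for x in(xs.min()-.5,xs.max()+.5)];C=ray(c,*ce[i],.06)
    print(nm,st[i,4],C.round(4),'lat',1e3*(C[0]-(.5815-(C[1]-.06)*.1157)).round(4),'y ends',P[0][1].round(4),P[1][1].round(4))
if len(sys.argv)>1: cv2.imwrite('pics/'+sys.argv[1],cv2.resize(c['img'][140:220,185:285],(750,600),interpolation=3)[:,:,::-1])
E
python3 chk.py
```

```text
10.55 [ 0.5924 -0.0359  0.231 ] [0.2 0.  1.1]
purple 101 [0.5898 0.0087 0.06  ] lat 2.4 y ends nan nan
teal 89 [0.5821 0.0745 0.06  ] lat 2.3 y ends nan nanchk.py:8: RuntimeWarning: Mean of empty slice.
  ys,xs=np.nonzero(l==i);P=[ray(c,x,ys[xs==x].mean(),.06) for x in(xs.min()-.5,xs.max()+.5)];C=ray(c,*ce[i],.06)
  ret = ret.dtype.type(ret / rcount)
```

>>> jog_arm([
  {"translation": [-0.3,3,0],"twist": 0},
  {"translation": [-0.7,6,0],"twist": 0},
  {"translation": [-1,9,0],"twist": 0},
  {"translation": [-1.4,12,0],"twist": 0},
  {"translation": [-1.7,15,0],"twist": 0},
  {"translation": [-2,17,0],"twist": 0},
  {"translation": [-2.1,18,0],"twist": 0},
  {"translation": [-2.2,19,0],"twist": 0},
  {"translation": [-2.2,19,0],"twist": 0},
])

```text
clock: 11.5
position: [0.5902, -0.0157, 0.2309]
eef_rot: [[-0.114, 0.994, -0.001], [0.994, 0.114, 0.001], [0.001, -0.001, -1.0]]
wrist_force: [0.4, -0.2, 0.1]
opening: -0.004
```

```bash
sed -i 's/xs.min()-.5,xs.max()+.5/xs.min(),xs.max()/' chk.py; python3 chk.py near.png
```

```text
11.5 [ 0.5902 -0.0157  0.2309] [ 0.4 -0.2  0.1]
purple 100 [0.5874 0.0296 0.06  ] lat 2.4 y ends 0.0603 -0.0006
teal 89 [0.5798 0.0958 0.06  ] lat 2.5 y ends 0.1253 0.0668
```

View pics/near.png

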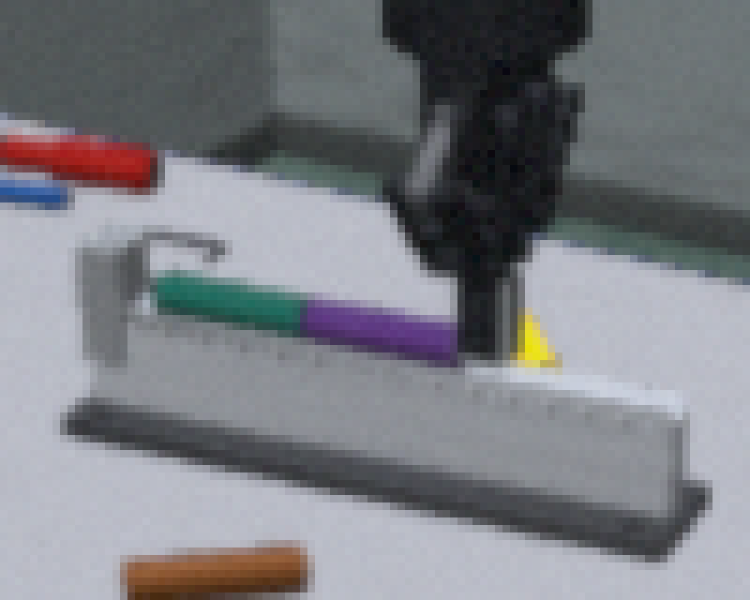

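The cells are end to end. The teal front is at crop x 157 and the stop face at about 130–147, so 3–7 mm remain. Creeping with force checks.

>>> jog_arm([
  {"translation": [-0.1,1,0],"twist": 0},
  {"translation": [-0.2,2,0],"twist": 0},
  {"translation": [-0.2,2,0],"twist": 0},
])

```text
clock: 11.85
position: [0.59, -0.0135, 0.2309]
eef_rot: [[-0.114, 0.994, -0.001], [0.994, 0.114, 0.001], [0.001, -0.001, -1.0]]
wrist_force: [0.5, -0.8, 0.9]
opening: 0.0
```

>>> jog_arm([
  {"translation": [-0.1,1,0],"twist": 0},
  {"translation": [-0.1,1,0],"twist": 0},
])

```text
clock: 12.05
position: [0.5898, -0.0125, 0.2309]
eef_rot: [[-0.114, 0.994, -0.002], [0.994, 0.114, 0.001], [0.001, -0.001, -1.0]]
wrist_force: [-0.2, 0.0, 0.2]
opening: -0.002
```

>>> jog_arm([
  {"translation": [-0.1,1,0],"twist": 0},
  {"translation": [-0.1,1,0],"twist": 0},
])

```text
clock: 12.25
position: [0.5897, -0.0113, 0.2309]
eef_rot: [[-0.114, 0.993, -0.002], [0.993, 0.114, 0.001], [0.001, -0.001, -1.0]]
wrist_force: [-0.2, 1.2, -0.5]
opening: 0.003
```

>>> jog_arm([
  {"translation": [-0.1,0.8,0],"twist": 0},
  {"translation": [-0.1,0.8,0],"twist": 0},
])

```text
clock: 12.45
position: [0.5896, -0.0103, 0.2308]
eef_rot: [[-0.114, 0.993, -0.002], [0.993, 0.114, 0.001], [0.001, -0.001, -1.0]]
wrist_force: [0.4, -0.4, 0.1]
opening: -0.004
```

```bash
python3 chk.py
```

```text
12.45 [ 0.5896 -0.0103  0.2308] [ 0.4 -0.4  0.1]
purple 100 [0.5868 0.0349 0.06  ] lat 2.4 y ends 0.0628 0.0061
teal 90 [0.5793 0.1012 0.06  ] lat 2.6 y ends 0.1327 0.0755
```

>>> jog_arm([
  {"translation": [-0.1,0.7,0],"twist": 0},
  {"translation": [-0.1,0.7,0],"twist": 0},
])

```text
clock: 12.7
position: [0.5896, -0.0095, 0.2308]
eef_rot: [[-0.114, 0.993, -0.002], [0.993, 0.114, 0.001], [0.001, -0.001, -1.0]]
wrist_force: [0.0, -0.6, 0.9]
opening: 0.001
```

>>> jog_arm([
  {"translation": [-0.1,0.7,0],"twist": 0},
  {"translation": [-0.1,0.7,0],"twist": 0},
])

```text
clock: 12.9
position: [0.5894, -0.0087, 0.2308]
eef_rot: [[-0.114, 0.993, -0.002], [0.993, 0.114, 0.001], [0.001, -0.001, -1.0]]
wrist_force: [0.0, -1.0, -0.5]
opening: 0.001
```

```bash
cat >> chk.py <<'E'
# stop shift in px: left silhouette edge of block, rows 176-184, vs picture s1
def edge(im):
    G=cv2.cvtColor(im,cv2.COLOR_RGB2GRAY).astype(float)[176:186,190:200].mean(0);return G.round(0)
print(edge(dict(np.load('pics/s1.npz'))['img']).tolist());print(edge(c['img']).tolist())
E
python3 chk.py near2.png
```

```text
12.9 [ 0.5894 -0.0087  0.2308] [ 0.  -1.  -0.5]
purple 101 [0.5866 0.0368 0.06  ] lat 2.4 y ends 0.0673 0.0097
teal 91 [0.5788 0.1031 0.06  ] lat 2.3 y ends 0.1353 0.0719
[189.0, 189.0, 188.0, 189.0, 185.0, 161.0, 124.0, 115.0, 115.0, 114.0]
[188.0, 189.0, 188.0, 188.0, 183.0, 160.0, 124.0, 115.0, 115.0, 114.0]
```

View pics/near2.png

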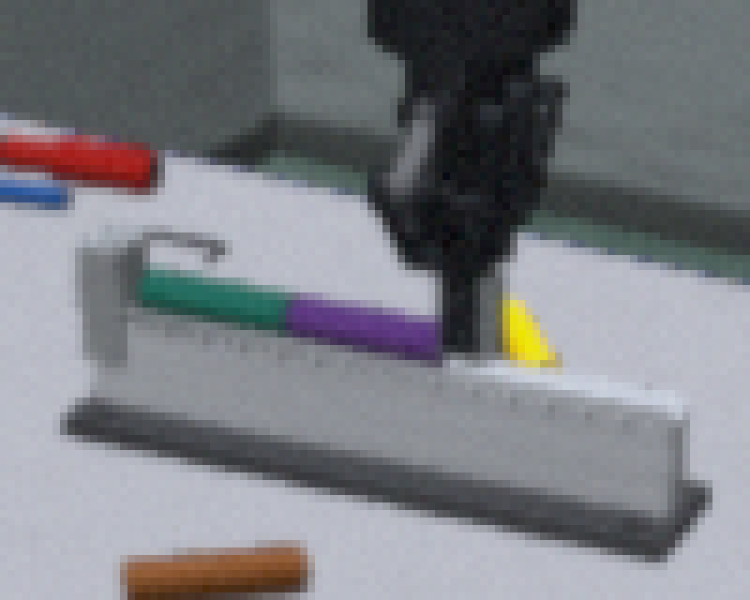

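The stop's edge hasn't moved, and the teal front is now at crop x≈138, almost touching the face. Creeping further.

>>> jog_arm([
  {"translation": [-0.1,0.7,0],"twist": 0},
  {"translation": [-0.1,0.7,0],"twist": 0},
])

```text
clock: 13.15
position: [0.5894, -0.0079, 0.2309]
eef_rot: [[-0.115, 0.993, -0.002], [0.993, 0.115, 0.001], [0.002, -0.001, -1.0]]
wrist_force: [-0.6, -0.6, 0.6]
opening: 0.004
```

>>> jog_arm([
  {"translation": [-0.1,0.6,0],"twist": 0},
  {"translation": [-0.1,0.6,0],"twist": 0},
])

```text
clock: 13.35
position: [0.5892, -0.0072, 0.2308]
eef_rot: [[-0.115, 0.993, -0.002], [0.993, 0.115, 0.001], [0.002, -0.001, -1.0]]
wrist_force: [0.2, -0.4, -0.0]
opening: -0.0
```

```bash
python3 chk.py
```

```text
13.35 [ 0.5892 -0.0072  0.2308] [ 0.2 -0.4 -0. ]
purple 99 [0.586  0.0377 0.06  ] lat 1.9 y ends 0.0693 0.0086
teal 91 [0.5788 0.105  0.06  ] lat 2.5 y ends 0.1376 0.078
[189.0, 189.0, 188.0, 189.0, 185.0, 161.0, 124.0, 115.0, 115.0, 114.0]
[188.0, 188.0, 189.0, 188.0, 183.0, 160.0, 124.0, 115.0, 113.0, 114.0]
```

>>> jog_arm([
  {"translation": [-0.1,0.6,0],"twist": 0},
  {"translation": [-0.1,0.6,0],"twist": 0},
])

```text
clock: 13.6
position: [0.5892, -0.0065, 0.2308]
eef_rot: [[-0.115, 0.993, -0.002], [0.993, 0.115, 0.002], [0.002, -0.001, -1.0]]
wrist_force: [1.2, 0.1, -0.5]
opening: -0.001
```

>>> jog_arm([
  {"translation": [-0.1,0.6,0],"twist": 0},
  {"translation": [-0.1,0.6,0],"twist": 0},
])

```text
clock: 13.8
position: [0.5891, -0.0058, 0.2308]
eef_rot: [[-0.115, 0.993, -0.002], [0.993, 0.115, 0.002], [0.002, -0.001, -1.0]]
wrist_force: [0.6, -0.8, -0.0]
opening: -0.0
```

```bash
python3 chk.py
```

```text
13.8 [ 0.5891 -0.0058  0.2308] [ 0.6 -0.8 -0. ]
purple 99 [0.586  0.0395 0.06  ] lat 2.1 y ends 0.0698 0.0122
teal 88 [0.5789 0.1059 0.06  ] lat 2.7 y ends 0.1376 0.0785
[189.0, 189.0, 188.0, 189.0, 185.0, 161.0, 124.0, 115.0, 115.0, 114.0]
[188.0, 189.0, 188.0, 188.0, 182.0, 161.0, 124.0, 116.0, 115.0, 114.0]
```

>>> jog_arm([
  {"translation": [-0.1,0.6,0],"twist": 0},
  {"translation": [-0.1,0.6,0],"twist": 0},
])

```text
clock: 14.05
position: [0.589, -0.0051, 0.2308]
eef_rot: [[-0.115, 0.993, -0.002], [0.993, 0.115, 0.002], [0.002, -0.001, -1.0]]
wrist_force: [0.6, -0.3, 0.4]
opening: 0.006
```

>>> jog_arm([
  {"translation": [-0.1,0.6,0],"twist": 0},
  {"translation": [-0.1,0.6,0],"twist": 0},
])

```text
clock: 14.25
position: [0.5889, -0.0044, 0.2308]
eef_rot: [[-0.115, 0.993, -0.002], [0.993, 0.115, 0.002], [0.002, -0.001, -1.0]]
wrist_force: [-0.2, -1.1, 0.4]
opening: 0.001
```

```bash
python3 chk.py near3.png
```

```text
14.25 [ 0.5889 -0.0044  0.2308] [-0.2 -1.1  0.4]
purple 99 [0.586  0.0406 0.06  ] lat 2.2 y ends 0.0719 0.0122
teal 91 [0.5786 0.1082 0.06  ] lat 2.7 y ends 0.1379 0.0826
[189.0, 189.0, 188.0, 189.0, 185.0, 161.0, 124.0, 115.0, 115.0, 114.0]
[188.0, 188.0, 188.0, 188.0, 183.0, 160.0, 124.0, 115.0, 114.0, 114.0]
```

View pics/near3.png

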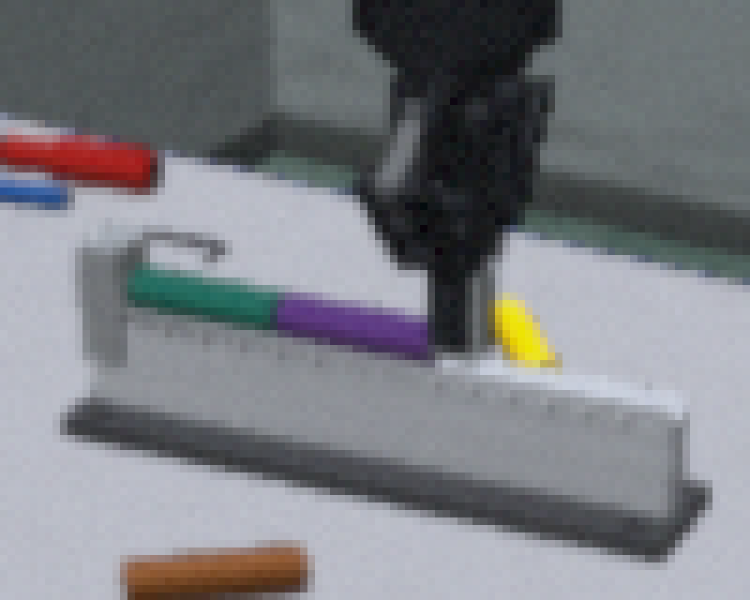

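The teal front is at crop x≈128, at the stop's face edge, and the stop hasn't moved. Going on in small steps until force shows.

>>> jog_arm([
  {"translation": [-0.1,0.6,0],"twist": 0},
  {"translation": [-0.1,0.6,0],"twist": 0},
])

```text
clock: 14.5
position: [0.5888, -0.0037, 0.2308]
eef_rot: [[-0.115, 0.993, -0.002], [0.993, 0.115, 0.002], [0.002, -0.001, -1.0]]
wrist_force: [1.2, -0.6, 0.2]
opening: -0.002
```

>>> jog_arm([
  {"translation": [-0.1,0.6,0],"twist": 0},
  {"translation": [-0.1,0.6,0],"twist": 0},
])

```text
clock: 14.7
position: [0.5887, -0.0036, 0.2309]
eef_rot: [[-0.115, 0.993, -0.001], [0.993, 0.115, 0.001], [0.001, -0.001, -1.0]]
wrist_force: [0.2, -3.6, 0.3]
opening: -0.003
```

```bash
python3 chk.py
```

```text
14.7 [ 0.5887 -0.0036  0.2309] [ 0.2 -3.6  0.3]
purple 101 [0.5863 0.0404 0.06  ] lat 2.5 y ends 0.0719 0.014
teal 91 [0.5783 0.1083 0.06  ] lat 2.4 y ends 0.1379 0.0847
[189.0, 189.0, 188.0, 189.0, 185.0, 161.0, 124.0, 115.0, 115.0, 114.0]
[188.0, 188.0, 189.0, 188.0, 184.0, 160.0, 124.0, 115.0, 114.0, 113.0]
```

Contact: the force jumped to 3.6 N, the finger stalled and the stop stayed put. Backing off, then up.

>>> jog_arm([
  {"translation": [0.3,-3,0],"twist": 0},
  {"translation": [1.2,-10,0],"twist": 0},
  {"translation": [1.8,-16,0],"twist": 0},
  {"translation": [2,-18,15],"twist": 0},
  {"translation": [2,-25,40],"twist": 0},
  {"translation": [2,-45,70],"twist": 0},
  {"translation": [2,-80,90],"twist": 0},
  {"translation": [2,-120,100],"twist": 0},
  {"translation": [2,-150,100],"twist": 0},
  {"translation": [2,-150,100],"twist": 0},
])

```text
clock: 15.75
position: [0.5895, -0.1591, 0.3329]
eef_rot: [[-0.108, 0.994, 0.0], [0.994, 0.108, -0.001], [-0.001, 0.0, -1.0]]
wrist_force: [0.2, 0.2, 0.6]
opening: -0.002
```

```bash
python3 chk.py final.png
python3 - <<'E'
from h import *
c=grab('top');cv2.imwrite('pics/fin2.png',np.hstack([cv2.resize(c['img'][165:235,175:300],(500,280),interpolation=3)[:,:,::-1],cv2.resize(cv2.imread('pics/final.png'),(300,280))]))
H=cv2.cvtColor(c['img'],cv2.COLOR_RGB2HSV)
for nm,lo,hi in(('purple',(125,80,30),(150,255,255)),('teal',(70,90,30),(95,255,255))):
    m=cv2.inRange(H,lo,hi);m[:,:185]=0;m[:,290:]=0;m[:170]=0;m[215:]=0;ys,xs=np.nonzero(m)
    if len(xs):P=ray(c,xs.mean(),ys.mean(),.06);print(nm,len(xs),P,1e3*(P[0]-(.5815-(P[1]-.06)*.1157)))
E
```

```text
15.75 [ 0.5895 -0.1591  0.3329] [0.2 0.2 0.6]
purple 103 [0.5864 0.0394 0.06  ] lat 2.5 y ends 0.0719 0.0104
teal 90 [0.5782 0.108  0.06  ] lat 2.3 y ends 0.1379 0.0847
[189.0, 189.0, 188.0, 189.0, 185.0, 161.0, 124.0, 115.0, 115.0, 114.0]
[189.0, 189.0, 189.0, 188.0, 183.0, 161.0, 124.0, 116.0, 116.0, 114.0]
purple 170 [0.58409597 0.04097411 0.06      ] 0.3946741281800614
teal 165 [0.57638229 0.10660138 0.06      ] 0.2740733917401261
```

View pics/fin2.png

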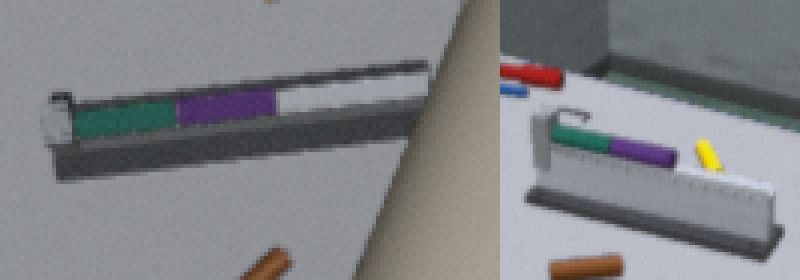

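The picture shows teal against the stop, purple against teal, and both in the groove; their centres are 66.1 mm apart in the top view. Handing in.

```bash
python3 -c "
from station import ticket
print(ticket.job_done())"
```

```text
the job is handed in; nothing more can be done
None
```

I picked the purple cell off the grey saddle and laid it in the rail groove behind the teal one. I then pushed the pair with closed fingers from behind until the front cell met the stop, and handed the job in at about 16 s. No verdict is reported.

**Last checks:**
- **Contact with the stop:** on the last step the finger stalled and the force rose to 3.6 N, against the 8 N that shifts the stop. The gap itself was too small to measure in the images.
- **Stop position:** its edge in the scene camera is unchanged, to well under a pixel.
- **Cells:** in the top view their centres are 66.1 mm apart, and each is within 0.4 mm of the groove line.
- **Bystanders:** none was touched, as far as I could see, but I did not measure them again at the end.

**Disagreements:**
- **Camera offset:** the scene camera placed both cells about 2.4 mm to one side of where the top camera did, before and after the move. I took this as a calibration offset.
- **Light touch on the rail:** trusting that view partly while lowering the cell gave a 5.5 N sideways touch on the rail. Moving 1 mm back towards the top camera's line cleared it.

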